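# Lock the stencil frame with a slotted lock screw

### The job

The framed stencil on the white printing board is not locked down yet. Take the yellow flat screwdriver off its grey rest, stand it upright in the hole of the dark wooden block and let go of it, then take it again so that you can turn it upright. Set its blade on the slotted screw in the red lock, turn it about until the blade drops into the slot, turn the screw clockwise until the red tongue lies square across the frame's bar, then stand the screwdriver back in the block; touch the board and lock with the screwdriver only, and leave the other things where they are.

Things in the scene. Friction and masses are not known exactly. Their poses are not given: they have to be found in the camera images.
- driver: the yellow flat screwdriver, loose, 166 mm long, about 0.17 kg. Origin on its axis in the underside of the black flange (a disc 40 mm across, 6 mm thick). Own +x runs along the axis from blade to butt. Starts lying level in the rest, own z up, axis 50 mm above the table, blade pointing away from the robot (within about 0.3 rad of +x). Centre of mass 29 mm from the origin towards the butt
- driver_handle (a point): centre of the screwdriver's handle, on the axis, 51 mm from its origin towards the butt; axes as the screwdriver's. The handle is 28 x 28 mm square and 90 mm long (6 to 96 mm from the origin), yellow with a black band near the butt; its flats face own y and z
- driver_flange (a point): centre of the flange's underside (the screwdriver's origin and axes); it rests on the block's top when the screwdriver stands in the block
- driver_tip (a point): middle of the blade's end edge, 70 mm from the flange's underside; axes as the screwdriver's. The last 20 mm are the steel blade, 16 mm wide along own y and 4 mm thick along own z; between blade and flange is the shaft, 12 mm in diameter
- rest: fixed grey rest, 165 x 64 mm, base plate 8 mm high. Origin on the table under the screwdriver's origin (to 3 mm), +x towards the butt. One saddle carries the handle 78 to 94 mm from the origin, another the shaft 20 to 35 mm before it; they reach at most 52 mm above the table. Between flange and rear saddle 72 mm of handle is free from the sides
- block_mouth (a point): centre of the hole's mouth in the top of the fixed dark wooden block, 76 mm above the table, z up. Block 66 x 66 x 76 mm, square through hole 24 x 24 mm with a 4 mm chamfer, sides along its x and y. The screwdriver stands in it blade down, flange flat on the block's top
- board: fixed white printing board, 270 x 220 x 18 mm, with a wooden frame (bars 18 mm wide, top 30 mm above the table) and the red lock. Origin on the table under the screw's axis; the board spans own x = -40 to 230 mm, y = -110 to 110 mm; the frame's near bar lies across own x = 42 to 60 mm
- slot (a point): middle of the steel screw's top face in the red lock, z up, 56 mm above the table; turns and sinks with the head. Head 41 mm across in a red ring of 54 mm, tops level. Slot 7 mm wide, 8 mm deep, right across the head along this point's y, in line with the tongue. The head is sprung: pressed, it sinks up to 5 mm (3 N at first, 7 N at the bottom) and springs up round the blade when they line up
- lock_tongue (a joint): turn of the screw with its red tongue (reaches 70 mm from the axis, 18 mm wide), rad, clockwise from above positive. 0: tongue and slot along the board's +y; 1.57: tongue along the board's +x, square across the frame's near bar (locked). Stops at 0 and 1.6, stays where it is left, friction 0.08 N m. Starts between 0.1 and 0.55
- marker: loose grey and black marker, 120 mm long, bystander; origin under its middle
- cutter: loose blue and yellow closed knife handle, 140 mm long, bystander; origin under its middle
- ink_tin: loose ink tin, 66 mm in diameter, 55 mm high, bystander; origin under its centre
- tape: loose ring of tape, 84 mm in diameter, 22 mm high, bystander; origin under its centre
- roller: loose ink roller, 166 mm long, bystander; origin under the rubber roll
- burnisher: loose dark wooden rubbing stick, 120 x 28 x 14 mm, bystander; origin under its middle
Mind the look-alikes: they are no part of the job. Of the things shaped like the driver, the yellow one is meant.

How it is judged:
On the way, in this order (a step that is already met when the one before it is completed fails the run):
1. the screwdriver stands upright in the block, let go (horizontal distance between driver_flange and block_mouth below 0.009 m and z of driver_flange in the frame of block_mouth between -0.004 and 0.005 m and angle between driver_flange's own x axis and vertical below 0.12 rad and linear speed of driver below 0.02 m/s and contact force between the fingers and driver below 0.05 N), for 0.2 s.
2. its blade has dropped into the slot of the screw, still unlocked (z of driver_tip in the frame of slot below -0.004 m and horizontal distance between driver_tip and slot below 0.01 m and angle between driver_flange's own x axis and vertical below 0.2 rad and value of joint lock_tongue below 1.2 rad), for 0.1 s.
3. the screw has been turned to locked with the blade in the slot (z of driver_tip in the frame of slot below -0.004 m and horizontal distance between driver_tip and slot below 0.01 m and angle between driver_flange's own x axis and vertical below 0.2 rad and value of joint lock_tongue above 1.4 rad), for 0.1 s.
At the end, for the whole second after the job is handed in: The lock stands at 1.40 rad or more (tongue across the frame's bar, within about 10 degrees of square), and the screwdriver stands released and at rest in the block: upright within 0.12 rad, flange within 5 mm of the block's top and within 9 mm of the hole's centre (horizontal distance between driver_flange and block_mouth below 0.009 m and z of driver_flange in the frame of block_mouth between -0.004 and 0.005 m and angle between driver_flange's own x axis and vertical below 0.12 rad and linear speed of driver below 0.02 m/s and value of joint lock_tongue above 1.4 rad); the robot touches nothing.
It fails at once if the gripper pushes the board, frame or lock (contact force between the fingers and board above 2 N).
It fails at once if a bystander is moved by more than 30 mm (distance of any of marker, cutter, ink_tin, tape, roller, burnisher from where it was at the start of the episode above 0.03 m).
It also fails if it takes over 70 s, if anything falls off the work surface, if the arm or the gripper's body presses on something with over 40 N, if the wrist force passes 120 N, or if a joint passes its speed limit or range.

### The arm

A 7-joint arm with a two-finger parallel gripper is mounted at the origin on the work surface. World frame = base frame: x ahead of the robot, y to its left, z up, the work surface at z = 0. Lengths are in m, angles in rad, forces in N, time in s.
With the tool pointing down it reaches from about 0.35 to 0.775 m from the base axis. Payload 3.1 kg.
Tool frame: the origin (TCP) lies on the centre line of the jaws, within the pads' length; the fingertips stand r.finger_overhang ahead of it and the grasp point (between the pads) lies 5 mm behind it (r.finger_overhang is the distance from the TCP to the fingertips, in m); z points along the fingers, y is the line along which they close (so a half turn about z gives the same grasp; the last joint's range is limited). The gripper opens to 85 mm and grips with 20 to 120 N. Pads are 22 mm wide; open, the fingers measure 114 mm over their backs; the gripper's body (76 mm by 85 mm) begins 54 mm behind the grasp point. The pads swing forward as they close: fully open they stand 13 mm farther back than shut.
Start: joints at [-1.234, 0.311, 0.014, 1.512, -0.004, 1.319, -0.027], TCP at [0.203, 0.511, 0.245] pointing down, gripper open.
Joint ranges: [-2.7, 2.7], [-0.3, 1.91], [-1.27, 1.3], [0.12, 2.57], [-1.44, 4.58], [0.2, 2.03], [-3.05, 3.05]. Speed limits (rad/s): [2.79, 2.79, 3.14, 3.14, 3.14, 3.14, 3.14].

### API

Orientations are given as [roll, pitch, yaw] about the fixed x, y, z axes, in that order (R = Rz(yaw) Ry(pitch) Rx(roll)).
In Python, from plant import r gives the robot as it stands.
- The arm moves only by the shell command python3 -m inch 'ROWS' [OPENING]. ROWS is JSON, a list of rows, each a list of 6 numbers: the shift along the world's x, y, z normalised to -1 to 1, where 1 is 50 mm, then the turn, a rotation vector about the world's x, y, z normalised to -1 to 1, where 1 is 90 degrees. A call has 1 to 20 rows; each row shifts and turns the commanded pose from where the row before left it; what a row does not reach is not made up. A row lasts 1/10 s, in which the tool goes at most 50 mm and 8.59 degrees, less where a joint would pass 70% of its speed; a pose out of reach is approached as far as the arm can. A call with a number of a shift or a turn outside -1 to 1 is refused whole. A call with a gripper value outside its range is refused whole. OPENING is the opening, from 0 (shut) to 1 (fully open), set as the call begins (- or left out, the last holds). The fingers move at their own pace and stop on an object; the grip force is fixed at half the most. Time passes only in rows, so rows that do not move let the fingers close. It gives the time, the measured TCP pose, the force, the opening and the grip force at its end, in the units of the state.
- r.get_obs(): the state, without advancing time (a new reading comes with each control period).
- r.camera(name): name is "scene" or "top" or "wrist"; returns a dict with "img" (400x640x3 uint8, blue, green, red), "fx", "fy", "cx", "cy" (pixels), "R" (3x3) and "t" (3): a world point X has camera coordinates R X + t. Camera axes: x right, y down, z forward; pixel columns grow to the right and rows downward; lengths in m; the calibration is good to about 2 mm. A picture is of the moment at which its call begins. There is no depth.
- r.hand_in(): hands the job in; it is judged then, once.
Trained networks look in a picture, given as the dict that the camera call returned (one of the last four; its "shot" number tells which), for a name from the list of things; names that differ only in an ending like _2 or _b are one class to them, and where a whole thing is asked for, a point or a joint stands for the part that bears it (a point fixed in the world has none). Each returns a list of dicts, best first, with "conf" (0 to 1); they miss things now and then, are a little off and sometimes report something else, mostly with a low value. They report only what shows in the picture. A call takes as long as a camera call. They do not tell look-alikes from the thing itself.
- r.silhouettes(name, picture): "mask" (400x640 bool, what is visible of it) and "uv" ([column, row] in pixels, amid what is visible of it).
The state is a dict: "t": time; "joint_positions": joint angles; "joint_velocities": joint speeds; "effort": joint torques, N m; "tool_pos": TCP position; "orientation": TCP orientation; "force": force on the tool from outside, world axes, zero at the start; "torque": the same for the moment, N m; "width": finger opening in m; "grasp_force": force on a finger pad.
Only numpy, scipy, OpenCV 4.12 (cv2) and the standard library are available. Lean on these libraries where they do the work, as an engineer would, in place of code of your own. Each camera call takes 0.05 s, during which the arm holds its last target. There are 200 camera calls.

## Working session

There is one attempt and no reset: what is moved stays moved. The work goes in short steps, Python scripts to look and compute and a shell command to move; the robot and the scene stay as the last step left them, time stands still between calls to the robot, and variables do not carry over. Pictures are saved under pics/ and viewed, at most 10 in all, crops included, and the job is handed in when it is done.

```bash
mkdir -p pics; ls
python3 - <<'E'
from plant import r
import cv2,numpy as np
print(r.finger_overhang, r.get_obs())
for n in ("scene","top"):
    p=r.camera(n); cv2.imwrite(f"pics/{n}0.png",p["img"])
    print(n,p["fx"],p["cx"],p["cy"],np.round(p["R"],3).tolist(),np.round(p["t"],3).tolist())
    for o in ("driver","rest","block_mouth","board","slot","lock_tongue"):
        try:
            for d in r.silhouettes(o,p)[:3]: print(o,round(d["conf"],2),np.round(d["uv"],1),d["mask"].sum())
        except Exception as e: print(o,e)
E
```

```text
pics
0.014 {'t': 0.0, 'joint_positions': array([-1.23371429,  0.31171174,  0.01399015,  1.51308766, -0.0044061 ,
        1.31920156, -0.02724006]), 'joint_velocities': array([ 7.11113778e-04, -9.68665086e-04, -3.44620812e-04, -2.76501128e-03,
        1.52237402e-06,  1.20914555e-04,  9.74982883e-04]), 'effort': array([-3.77568831e-04, -3.79912663e+01,  1.45785380e-01, -2.30591834e+01,
        1.22518436e-02,  1.38359770e-02,  2.45781251e-06]), 'tool_pos': array([0.2031063 , 0.51035827, 0.24421633]), 'orientation': array([-3.13921689e+00,  9.04692792e-05,  2.76284754e+00]), 'force': array([-0.32917051,  0.50216798,  0.43878567]), 'torque': array([-0.00429605,  0.02464856,  0.01663623]), 'grasp_force': 0.0, 'width': 0.08523462108143895}
scene 493.74728899800215 314.6968953919084 206.4455582507445 [[0.619, 0.786, -0.004], [0.497, -0.395, -0.772], [-0.608, 0.476, -0.635]] [-0.292, -0.175, 1.779]
driver 0.87 [379.2 171.7] 438
driver 0.61 [349.1 152.4] 384
driver 0.4 [386.5 189.1] 710
rest 0.73 [386.2 189.5] 707
block_mouth 0.74 [378.1 175.1] 352
block_mouth 0.56 [237.4 260.1] 910
board 0.85 [354.4 244.6] 5583
board 0.24 [384.2 189.7] 687
slot 0.61 [381.  173.5] 383
slot 0.49 [287.6 322.4] 601
lock_tongue 0.67 [330.5 216.8] 316
top 482.1612985109862 311.8177204637068 197.9803822325491 [[-0.075, -0.997, -0.005], [-0.974, 0.074, -0.216], [0.216, -0.011, -0.976]] [0.048, 0.502, 1.316]
driver 0.94 [206.7 294.6] 449
driver 0.68 [216.1 221. ] 486
rest 0.72 [219.4 209.5] 800
block_mouth 0.93 [410.4 198.7] 718
board 0.72 [297.3 172.7] 6458
board 0.33 [367.3 234.4] 477
slot 0.7 [308.7 198. ] 161
slot 0.42 [367.6 236.9] 472
lock_tongue 0.82 [303.5 200.7] 444
```

Run:
```python
import cv2
a=cv2.imread("pics/top0.png")[110:330,160:460]
cv2.imwrite("pics/top0c.png",cv2.resize(a,None,fx=2.66,fy=2.66,interpolation=cv2.INTER_CUBIC))
```

```text
(no output)
```

View pics/top0c.png

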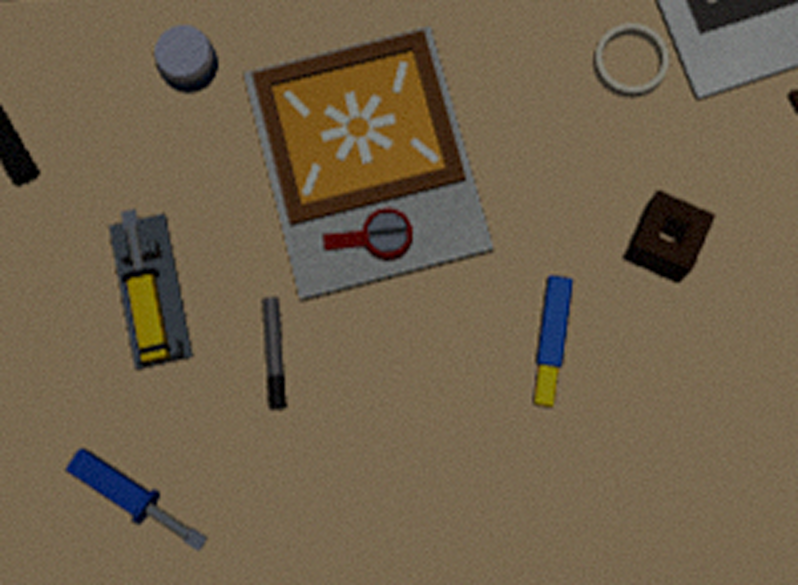

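View pics/scene0.png

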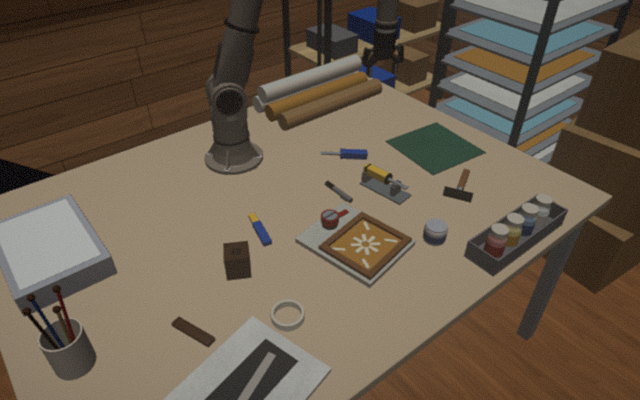

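The top view (crop px) shows the yellow driver in its rest from (131,212) to (154,358), block hole near (673,231), screw at (388,233) with the tongue to (324,241), and the blue look-alike at bottom left.

```bash
cat > h.py <<'E'
from plant import r
import cv2,numpy as np
def w(p,uv,z):
    d=np.array([(uv[0]-p["cx"])/p["fx"],(uv[1]-p["cy"])/p["fy"],1.])
    R=np.array(p["R"]);c=-R.T@np.array(p["t"]);d=R.T@d
    return (c+d*(z-c[2])/d[2])
def px(p,X):
    c=np.array(p["R"])@np.array(X)+np.array(p["t"])
    return np.array([p["fx"]*c[0]/c[2]+p["cx"],p["fy"]*c[1]/c[2]+p["cy"]])
E
python3 - <<'E'
from h import *
p=r.camera("top")
c=lambda u,v:(160+u/2.66,110+v/2.66)
for n,u,v,z in [("tip",131,212,.05),("fl",142,273,.058),("butt",154,353,.06),("hole",673,231,.076),("b1",661,192,.076),("b2",714,213,.076),("b3",680,268,.076),("b4",630,242,.076),("screw",388,233,.056),("tong",324,241,.05),("bd1",248,72,.018),("bd2",430,30,.018),("bd3",492,250,.018),("bd4",302,298,.018)]:
    print(n,np.round(w(p,c(u,v),z),3))
E
```

```text
tip [0.552 0.301 0.05 ]
fl [0.482 0.29  0.058]
butt [0.396 0.28  0.06 ]
hole [ 0.481 -0.272  0.076]
b1 [ 0.524 -0.265  0.076]
b2 [ 0.497 -0.318  0.076]
b3 [ 0.441 -0.275  0.076]
b4 [ 0.473 -0.226  0.076]
screw [0.506 0.027 0.056]
tong [0.504 0.096 0.05 ]
bd1 [0.713 0.171 0.018]
bd2 [ 0.747 -0.038  0.018]
bd3 [ 0.487 -0.085  0.018]
bd4 [0.449 0.125 0.018]
```

```bash
python3 -m inch '[[0.434,-0.45,0,0,0,0.033],[0.434,-0.45,0,0,0,0.033],[0.434,-0.45,0,0,0,0.033],[0.434,-0.45,0,0,0,0.033],[0.434,-0.45,0,0,0,0.033],[0.434,-0.45,0,0,0,0.033],[0.434,-0.45,0,0,0,0.033],[0.434,-0.45,0,0,0,0.033],[0.434,-0.45,0,0,0,0.033],[0.434,-0.45,0,0,0,0.033],[0,0,0,0,0,0],[0,0,0,0,0,0]]' 1
python3 - <<'E'
from h import *
print(r.get_obs()["joint_positions"].round(3))
p=r.camera("wrist");cv2.imwrite("pics/w1.png",p["img"])
print(np.round(p["R"],3).tolist(),p["t"],p["fx"])
for d in r.silhouettes("driver",p)[:2]+r.silhouettes("driver_handle",p)[:2]:
    ys,xs=np.nonzero(d["mask"]); print(d["conf"],d["uv"],cv2.minAreaRect(np.c_[xs,ys].astype(np.float32)))
# yellow pixels
hsv=cv2.cvtColor(p["img"],cv2.COLOR_BGR2HSV); m=cv2.inRange(hsv,(20,120,60),(35,255,255))
n,l,s,c=cv2.connectedComponentsWithStats(m); i=1+s[1:,4].argmax(); ys,xs=np.nonzero(l==i)
R=cv2.minAreaRect(np.c_[xs,ys].astype(np.float32)); print(R,[w(p,q,.06).round(3) for q in cv2.boxPoints(R)])
E
```

```text
t: 1.95
tool_pos: [0.4207, 0.2856, 0.2453]
orientation: [3.141, -0.0, -3.005]
force: [0.3, -0.6, -1.1]
width: 0.0854
grasp_force: 0.0
[-0.745  0.225  0.14   1.627 -0.033  1.292  1.109]
[[-0.137, 0.991, 0.001], [0.955, 0.132, 0.265], [0.262, 0.037, -0.964]] [-0.22641742 -0.47372016  0.25899122] 317.9124142874163
0.84 [317.2, 208.1] ((316.0, 219.0), (146.0, 36.0), 90.0)
0.73 [388.3, 30.7] ((386.95220947265625, 30.09386444091797), (98.68411254882812, 40.181705474853516), 46.42026901245117)
0.89 [315.4, 206.9] ((316.0, 219.0), (146.0, 36.0), 90.0)
((97.0861587524414, 288.55078125), (45.8182373046875, 120.25900268554688), 86.8201675415039) [array([ 0.562, -0.005,  0.06 ]), array([0.536, 0.126, 0.06 ]), array([0.593, 0.129, 0.06 ]), array([ 0.621, -0.007,  0.06 ])]
```

View pics/w1.png

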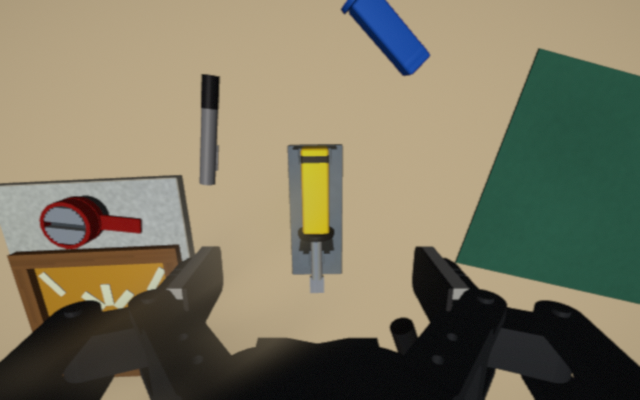

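The wrist view shows the handle from the butt (315,149) to the flange (317,233) and the blade tip at (317,291), nearly square to the jaws.

Run:
```python
from h import *
p=r.camera("wrist")
for q,z in [((317,291),.05),((317,236),.064),((315,149),.064),((315.5,195),.064)]: print(w(p,q,z).round(4))
g=p["img"]
```

```text
[0.5512 0.3078 0.05  ]
[0.4782 0.2972 0.064 ]
[0.3884 0.2824 0.064 ]
[0.4343 0.2894 0.064 ]
```

```bash
python3 -m inch '[[-0.112,-0.012,-0.39,0.01,-0.064,0.002],[-0.112,-0.012,-0.39,0.01,-0.064,0.002],[-0.112,-0.012,-0.39,0.01,-0.064,0.002],[-0.112,-0.012,-0.39,0.01,-0.064,0.002],[-0.112,-0.012,-0.39,0.01,-0.064,0.002],[-0.112,-0.012,-0.39,0.01,-0.064,0.002],[0,0,0,0,0,0],[0,0,0,0,0,0]]' 1
python3 - <<'E'
from h import *
from scipy.spatial.transform import Rotation as Ro
o=r.get_obs();print(o["joint_positions"].round(3)); print(Ro.from_euler("xyz",o["orientation"]).as_matrix().round(3))
p=r.camera("wrist");cv2.imwrite("pics/w2.png",p["img"])
T=[.4825,.297,.05];b=np.array([np.cos(.155),np.sin(.155),0])
for s in (-.096,0,.07): print(px(p,np.array(T)+b*s))
E
```

```text
t: 2.95
tool_pos: [0.3933, 0.2801, 0.1414]
orientation: [-3.132, 0.547, -2.988]
force: [0.4, -0.3, 0.9]
width: 0.0854
grasp_force: 0.0
[-0.989  0.046  0.062  2.264  0.763  0.562  0.192]
[[-0.844 -0.148  0.516]
 [-0.13   0.989  0.07 ]
 [-0.521 -0.008 -0.854]]
[321.05828104 134.02210394]
[320.72761893 227.18023429]
[320.57671606 269.69441724]
```

View pics/w2.png

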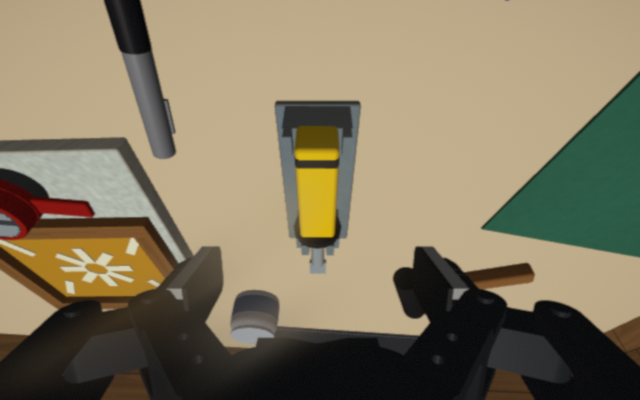

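The wrist view confirms the handle at column 318, within about 2 mm of the jaws' centre line. Next I identify the kinematics from the readings so far, so the tilt postures can be checked beforehand.

```bash
cat > kin.py <<'E'
import numpy as np
from scipy.spatial.transform import Rotation as Ro
from scipy.optimize import least_squares
lo=np.array([-2.7,-.3,-1.27,.12,-1.44,.2,-3.05]);hi=np.array([2.7,1.91,1.3,2.57,4.58,2.03,3.05])
def fk(q,L):
    R=Ro.identity();p=np.array([0,0,L[0]])
    for i in range(7):
        R=R*Ro.from_rotvec([0,0,-q[i]] if i%2==0 else [0,q[i],0])
        if i in(2,4,6): p=p+R.apply([0,0,L[i//2]])
    return p,R*Ro.from_euler("z",C)
C=-np.pi/2
try: L=np.load("L.npy")
except Exception: L=None
def ik(p,R,q0,tries=1):
    best=None;rng=np.random.default_rng(0)
    for k in range(tries):
        s=np.clip(q0 if k==0 else rng.uniform(lo,hi),lo+.03,hi-.03)
        f=lambda q:np.r_[(fk(q,L)[0]-p)*10,(R.inv()*fk(q,L)[1]).as_rotvec()*2,.002*(q-q0)]
        o=least_squares(f,s,bounds=(lo+.02,hi-.02))
        if best is None or o.cost<best.cost: best=o
    e=fk(best.x,L);return best.x,np.linalg.norm(e[0]-p),(R.inv()*e[1]).magnitude()
E
python3 - <<'E'
import kin;from kin import *
D=[([-1.23371,.31171,.01399,1.51309,-.00441,1.3192,-.02724],[.2031,.51036,.24422],[-3.1392,0,2.76285]),
([-.745,.225,.14,1.627,-.033,1.292,1.109],[.4207,.2856,.2453],[3.141,0,-3.005]),
([-.989,.046,.062,2.264,.763,.562,.192],[.3933,.2801,.1414],[-3.132,.547,-2.988])]
f=lambda L:np.concatenate([fk(q,L)[0]-p for q,p,e in D])
o=least_squares(f,[.3,.4,.4,.2]);print(o.x,o.fun.round(4))
for q,p,e in D: print((Ro.from_euler("xyz",e).inv()*fk(q,o.x)[1]).as_rotvec().round(3))
np.save("L.npy",o.x)
E
```

```text
[0.27299094 0.4724898  0.41723661 0.37481209] [-0.0164  0.0047 -0.0012 -0.0122  0.0124 -0.0014 -0.0022  0.0105  0.0026]
[ 0.    -0.    -3.142]
[ 1.000e-03 -0.000e+00  3.141e+00]
[ 1.000e-03 -0.000e+00 -3.142e+00]
```

```bash
sed -i 's/^C=.*/C=np.pi\/2/; s/p=p+R.apply(\[0,0,L\[i\/\/2\]\])/p=p+R.apply([0,L[4] if i==2 else 0,L[i\/\/2]])/' kin.py
python3 - <<'E'
import kin;from kin import *
D=[([-1.23371,.31171,.01399,1.51309,-.00441,1.3192,-.02724],[.2031,.51036,.24422],[-3.1392,0,2.76285]),
([-.745,.225,.14,1.627,-.033,1.292,1.109],[.4207,.2856,.2453],[3.141,0,-3.005]),
([-.989,.046,.062,2.264,.763,.562,.192],[.3933,.2801,.1414],[-3.132,.547,-2.988])]
f=lambda L:np.concatenate([fk(q,L)[0]-p for q,p,e in D])
o=least_squares(f,[.3,.4,.4,.2,0]);print(o.x,o.fun.round(4))
np.save("L.npy",o.x);kin.L=o.x
q0=np.array(D[2][0])
h=.155
def Rt(tilt,h,flip=0): # tool tilted by `tilt` from down towards heading h, y az = h+pi/2 (flip: +pi)
    z=np.array([np.sin(tilt)*np.cos(h),np.sin(tilt)*np.sin(h),-np.cos(tilt)])
    y=np.array([-np.sin(h),np.cos(h),0])*(-1 if flip else 1)
    return Ro.from_matrix(np.c_[np.cross(y,z),y,z])
# rest grasp with tilts, both half turns; block final tilt 90-t, flip opposite
for t in (25,30,35,40):
  for fl in (0,1):
    R=Rt(np.radians(t),h,fl);res=ik(np.array([.441,.2905,.05])+R.apply([0,0,.005]),R,q0,4)
    print("rest",t,fl,res[0].round(2),round(res[1],4),round(res[2],3))
g=np.array([.481,-.272,.118])
for t in (65,60,55,50):
  for hd in np.radians([-150,-120,-90,-60,-30,0,30,60]):
   for fl in (0,1):
    R=Rt(np.radians(t),hd,fl);res=ik(g+R.apply([0,0,.005]),R,q0,4)
    if res[1]<.004 and res[2]<.03: print("block",t,round(np.degrees(hd)),fl,res[0].round(2))
E
```

```text
[ 0.25165772  0.47200456  0.41937771  0.35121422 -0.01697785] [ 0.0002  0.0007  0.0002 -0.0009 -0.0005  0.0003  0.0002 -0.0001 -0.0005]
rest 25 0 [-0.82  0.32  0.05  2.18  0.71  0.36  0.31] 0.0 0.0
rest 25 1 [-1.5   0.47  0.88  2.18 -0.44  0.29 -1.76] 0.0 0.0
rest 30 0 [-1.01  0.33  0.23  2.24  1.01  0.29 -0.03] 0.0 0.0
rest 30 1 [-1.66  0.56  1.04  2.24 -0.89  0.22 -1.37] 0.0 0.0
rest 35 0 [-0.96  0.33  0.11  2.3   1.5   0.35 -0.54] 0.0 0.0
rest 35 1 [-0.93  0.33  0.08  2.3   1.5   0.36  2.6 ] 0.0 0.0
rest 40 0 [-0.83  0.35 -0.09  2.36  1.79  0.5  -0.86] 0.0 0.0
rest 40 1 [-1.85  0.75  1.21  2.29 -1.42  0.22 -1.  ] 0.005 0.071
block 65 -150 0 [-0.13  1.12  0.55  1.1   0.31  1.83 -0.74]
block 65 -150 1 [0.1  1.04 0.05 1.1  0.61 1.95 2.18]
block 65 -120 0 [-0.42  0.95  0.63  1.55  0.51  1.34 -0.67]
block 65 -120 1 [-0.14  0.84  0.17  1.55  0.8   1.52  2.26]
block 65 -90 0 [-0.7   0.82  0.77  2.    0.87  0.83 -0.79]
block 65 -90 1 [-0.38  0.67  0.33  2.    1.13  1.08  2.17]
block 65 -60 0 [-0.3   0.51  0.29  2.41  1.93  0.91 -1.37]
block 65 -60 1 [-0.61  0.6   0.66  2.41  1.96  0.72  1
[... 2239 characters left out ...]
1.23 -0.57]
block 50 -120 1 [-0.03  0.69  0.11  1.6   0.7   1.38  2.35]
block 50 -90 0 [-0.55  0.6   0.69  1.99  0.75  0.78 -0.53]
block 50 -90 1 [-0.21  0.5   0.24  1.99  0.99  0.96  2.42]
block 50 -60 0 [-0.35  0.34  0.49  2.31  1.63  0.53 -0.89]
block 50 -60 1 [-0.46  0.37  0.61  2.31  1.62  0.48  2.25]
block 50 -30 0 [ 0.65  0.21 -0.22  2.46  2.89  0.41 -1.37]
block 50 -30 1 [0.06 0.23 0.43 2.46 3.2  0.4  1.41]
block 50 0 1 [0.11 0.45 0.88 2.32 4.48 0.96 0.8 ]
block 50 30 0 [ 0.57  0.54  0.52  2.   -1.3   1.22 -2.29]
block 50 30 1 [ 0.71  0.51  0.33  2.   -1.24  1.13  0.82]
block 50 60 0 [ 0.64  0.73  0.44  1.62 -1.    1.54 -2.2 ]
block 50 60 1 [ 0.89  0.68  0.06  1.62 -0.83  1.39  0.82]
```

```bash
python3 -m inch '[[0.168,0.031,-0.319,0,0,0],[0.168,0.031,-0.319,0,0,0],[0.168,0.031,-0.319,0,0,0],[0.168,0.031,-0.319,0,0,0],[0.168,0.031,-0.319,0,0,0],[0.168,0.031,-0.319,0,0,0],[0,0,0,0,0,0],[0,0,0,0,0,0]]' 1
```

```text
t: 3.8
tool_pos: [0.4456, 0.2889, 0.0464]
orientation: [-3.133, 0.55, -2.993]
force: [0.2, -0.2, 0.5]
width: 0.0853
grasp_force: 0.0
```

Good. Close, then lift straight up 0.13 m.

```bash
python3 -m inch '[[0,0,0,0,0,0],[0,0,0,0,0,0],[0,0,0,0,0,0],[0,0,0,0,0,0],[0,0,0,0,0,0],[0,0,0,0,0,0],[0,0,0,0,0,0],[0,0,0,0,0,0]]' 0; python3 -m inch '[[0,0,0.2,0,0,0],[0,0,0.3,0,0,0],[0,0,0.4,0,0,0],[0,0,0.4,0,0,0],[0,0,0.4,0,0,0],[0,0,0.4,0,0,0],[0,0,0.4,0,0,0],[0,0,0.4,0,0,0],[0,0,0,0,0,0],[0,0,0,0,0,0]]'
cat > plan.py <<'E'
from h import *
import kin;from kin import *
def Rt(tilt,h,flip=0):
    z=np.array([np.sin(tilt)*np.cos(h),np.sin(tilt)*np.sin(h),-np.cos(tilt)])
    y=np.array([-np.sin(h),np.cos(h),0])*(-1 if flip else 1)
    return Ro.from_matrix(np.c_[np.cross(y,z),y,z])
E
python3 - <<'E'
from plan import *
o=r.get_obs();R0=Ro.from_euler("xyz",o["orientation"]);q=o["joint_positions"];p0=o["tool_pos"]
z=R0.as_matrix()[:,2];print(q.round(2),fk(q,kin.L)[0].round(3),p0.round(3),"tilt",np.degrees(np.arccos(-z[2])))
a=np.pi/2-np.arccos(-z[2])
for hd in (-120,-105,-90):
    R1=Rt(a,np.radians(hd),1);v=(R1*R0.inv()).as_rotvec()
    P1=np.array([.481,-.272,.118])+R1.apply([0,0,.005])+[0,0,.13]
    print(hd,"rotvec deg",np.degrees(v).round(1),np.degrees(np.linalg.norm(v)).round(1),"shift",(P1-p0).round(3))
    qq=q
    for s in np.linspace(.1,1,10):
        x=ik(p0+s*(P1-p0)+0,Ro.from_rotvec(v*s)*R0,qq);qq=x[0]
        bl=(Ro.from_rotvec(v*s)*R0).apply(R0.inv().apply([np.cos(.155),np.sin(.155),0]))
        print(qq.round(2),round(x[1],3),round(x[2],3),"blade",bl.round(2))
E
```

```text
t: 4.6
tool_pos: [0.4443, 0.2885, 0.046]
orientation: [-3.133, 0.549, -2.991]
force: [-2.3, -0.3, 6.5]
width: 0.0272
grasp_force: 59.4
t: 5.6
tool_pos: [0.4437, 0.2878, 0.1896]
orientation: [-3.132, 0.547, -2.991]
force: [-0.4, 0.2, -1.7]
width: 0.0274
grasp_force: 59.0
[-0.85  0.05  0.02  2.11  0.6   0.63  0.45] [0.444 0.288 0.189] [0.444 0.288 0.19 ] tilt 31.367943510616932
-120 rotvec deg [-51.6  76.8  40. ] 100.8 shift [ 0.035 -0.564  0.056]
[-0.75  0.03  0.08  2.05  0.34  0.75  0.92] 0.0 0.0 blade [ 0.97  0.22 -0.15]
[-0.66  0.06  0.13  1.97  0.21  0.91  1.25] 0.0 0.0 blade [ 0.92  0.26 -0.3 ]
[-0.58  0.11  0.17  1.88  0.16  1.07  1.5 ] 0.0 0.0 blade [ 0.85  0.29 -0.44]
[-0.5   0.18  0.21  1.79  0.17  1.22  1.7 ] 0.0 0.0 blade [ 0.76  0.3  -0.57]
[-0.44  0.25  0.23  1.71  0.21  1.34  1.87] 0.0 0.0 blade [ 0.65  0.29 -0.7 ]
[-0.38  0.33  0.25  1.63  0.28  1.44  2.03] 0.0 0.0 blade [ 0.53  0.27 -0.8 ]
[-0.33  0.41  0.27  1.58  0.37  1.52  2.17] 0.0 0.0 blade [ 0.4   0.22 -0.89]
[-0.29  0.49  0.29  1.53  0.47  1.56  2.3 ] 0.0 0.0 blade [ 0.27  0.16 -0.95]
[-0.26  0.56  0.31  1.51  
[... 1130 characters left out ...]
-0.69  0.04  0.12  2.    0.29  0.89  1.26] 0.0 0.0 blade [ 0.9   0.33 -0.27]
[-0.63  0.08  0.16  1.93  0.28  1.02  1.52] 0.0 0.0 blade [ 0.83  0.38 -0.42]
[-0.57  0.12  0.19  1.88  0.31  1.13  1.74] 0.0 0.0 blade [ 0.73  0.4  -0.55]
[-0.52  0.17  0.21  1.84  0.38  1.22  1.93] 0.0 0.0 blade [ 0.62  0.4  -0.68]
[-0.49  0.22  0.23  1.81  0.46  1.27  2.1 ] 0.0 0.0 blade [ 0.49  0.37 -0.79]
[-0.45  0.26  0.25  1.81  0.57  1.29  2.25] 0.0 0.0 blade [ 0.36  0.31 -0.88]
[-0.42  0.3   0.28  1.83  0.7   1.29  2.37] 0.0 0.0 blade [ 0.23  0.23 -0.95]
[-0.39  0.33  0.3   1.87  0.84  1.25  2.48] 0.0 0.0 blade [ 0.11  0.12 -0.99]
[-0.36  0.36  0.34  1.92  1.01  1.19  2.55] 0.0 0.0 blade [-0.01  0.   -1.  ]
```

```bash
R='[0.024,-0.376,0.037,-0.0231,0.0262,0.0191]'; python3 -m inch '[[0.024,-0.376,0.037,-0.0231,0.0262,0.0191],[0.024,-0.376,0.037,-0.0231,0.0262,0.0191],[0.024,-0.376,0.037,-0.0231,0.0262,0.0191],[0.024,-0.376,0.037,-0.0231,0.0262,0.0191],[0.024,-0.376,0.037,-0.0231,0.0262,0.0191],[0.024,-0.376,0.037,-0.0231,0.0262,0.0191],[0.024,-0.376,0.037,-0.0231,0.0262,0.0191],[0.024,-0.376,0.037,-0.0231,0.0262,0.0191],[0.024,-0.376,0.037,-0.0231,0.0262,0.0191],[0.024,-0.376,0.037,-0.0231,0.0262,0.0191],[0.024,-0.376,0.037,-0.0231,0.0262,0.0191],[0.024,-0.376,0.037,-0.0231,0.0262,0.0191],[0.024,-0.376,0.037,-0.0231,0.0262,0.0191],[0.024,-0.376,0.037,-0.0231,0.0262,0.0191],[0.024,-0.376,0.037,-0.0231,0.0262,0.0191]]'; python3 -m inch '[[0.024,-0.376,0.037,-0.0231,0.0262,0.0191],[0.024,-0.376,0.037,-0.0231,0.0262,0.0191],[0.024,-0.376,0.037,-0.0231,0.0262,0.0191],[0.024,-0.376,0.037,-0.0231,0.0262,0.0191],[0.024,-0.376,0.037,-0.0231,0.0262,0.0191],[0.024,-0.376,0.037,-0.0231,0.0262,0.0191],[0.024,-0.376,0.037,-0.0231,0.0262,0.0191],[0.024,-0.376,0.037,-0.0231,0.0262,0.0191],[0.024,-0.376,0.037,-0.0231,0.0262,0.0191],[0.024,-0.376,0.037,-0.0231,0.0262,0.0191],[0.024,-0.376,0.037,-0.0231,0.0262,0.0191],[0.024,-0.376,0.037,-0.0231,0.0262,0.0191],[0.024,-0.376,0.037,-0.0231,0.0262,0.0191],[0.024,-0.376,0.037,-0.0231,0.0262,0.0191],[0.024,-0.376,0.037,-0.0231,0.0262,0.0191],[0,0,0,0,0,0],[0,0,0,0,0,0]]'
python3 - <<'E'
from plan import *
o=r.get_obs();R0=Ro.from_euler("xyz",o["orientation"]);print(o["joint_positions"].round(2))
# driver axis in tool frame: a from grasp orientation
Rg=Ro.from_euler("xyz",[-3.133,.549,-2.991]);bt=Rg.inv().apply([np.cos(.155),np.sin(.155),0])
b=R0.apply(bt);print("blade",b.round(3)); g=o["tool_pos"]-R0.apply([0,0,.005]);print("flange est",(g+.042*b).round(4),"tip",(g+.112*b).round(4))
print("fix rot (units of 90deg)",(np.cross(b,[0,0,-1])/(np.pi/2)).round(4))
for n in("top","scene"):
    p=r.camera(n);im=p["img"];c=px(p,[.481,-.272,.12]).astype(int)
    k=im[c[1]-50:c[1]+50,c[0]-65:c[0]+65];cv2.imwrite(f"pics/b_{n}.png",k);print(n,c)
a=[cv2.resize(cv2.imread(f"pics/b_{n}.png"),(780,600),interpolation=cv2.INTER_CUBIC)[:, 190:590] for n in("top","scene")]
cv2.imwrite("pics/b.png",np.hstack(a))
E
```

```text
t: 7.1
tool_pos: [0.4613, 0.0052, 0.2163]
orientation: [-2.885, -0.238, -2.471]
force: [0.3, 0.7, -1.3]
width: 0.0275
grasp_force: 59.0
t: 8.8
tool_pos: [0.4797, -0.2751, 0.2443]
orientation: [3.133, -1.023, -1.825]
force: [0.3, 0.2, -1.0]
width: 0.0274
grasp_force: 59.1
[-0.32  0.49  0.35  1.73  0.84  1.37  2.55]
blade [-0.013  0.002 -1.   ]
flange est [ 0.4802 -0.2708  0.2049] tip [ 0.4793 -0.2707  0.1349]
fix rot (units of 90deg) [-0.0015 -0.0083 -0.    ]
top [416 193]
scene [234 236]
```

View pics/b.png

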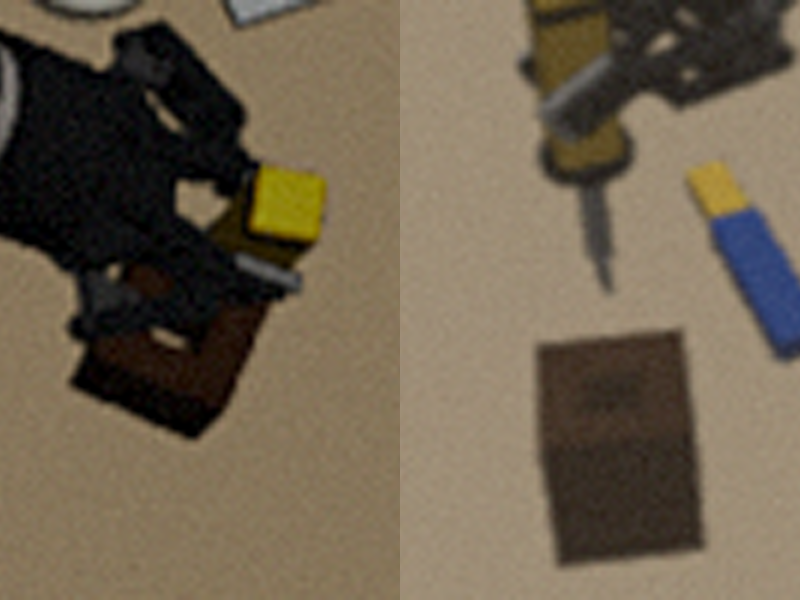

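Scene crop (right half): blade tip at (608,290), hole around (612,391); the driver hangs almost upright over the block.

Run:
```python
from plan import *
p=r.camera("scene")
S=lambda u,v:((u-400+190)/6+169,v/6+186)
print("hole scene",w(p,S(613,391),.076),"corners",[w(p,S(*q),.076).round(3) for q in((537,345),(683,330),(695,440),(543,447))])
print("hole px pred",px(p,[.481,-.272,.076]),S(613,391))
t=[.4793,-.2707,.1349];print("tip pred",px(p,t),"seen",S(608,290))
print("flange pred",px(p,[.4802,-.2708,.2049]),"seen",S(588,165),"butt", px(p,[.4815,-.2711,.3009]))
o=p["img"];hsv=cv2.cvtColor(o,cv2.COLOR_BGR2HSV)
# block top hole, top cam image: initial
b=cv2.imread("pics/top0.png");q=r.camera("top")
g=b[175:225,385:440].astype(int).sum(2)
m=(g<170).astype(np.uint8);n,l,s,c=cv2.connectedComponentsWithStats(m);i=1+s[1:,4].argmax();print(s[i]+[385,175,0,0,0],c[i]+[385,175])
d=cv2.imread("pics/scene0.png");g=d[235:285,215:260].astype(int).sum(2);m=(g<190).astype(np.uint8);n,l,s,c=cv2.connectedComponentsWithStats(m);i=1+s[1:,4].argmax();print(s[i]+[215,235,0,0,0])
```

```text
hole scene [ 0.48864532 -0.27591087  0.076     ] corners [array([ 0.442, -0.287,  0.076]), array([ 0.475, -0.231,  0.076]), array([ 0.537, -0.264,  0.076]), array([ 0.499, -0.317,  0.076])]
hole px pred [235.93169069 248.92698428] (236.16666666666669, 251.16666666666669)
tip pred [233.6262184  231.94669718] seen (235.33333333333331, 234.33333333333334)
flange pred [230.74399528 211.3367753 ] seen (232.0, 213.5) butt [226.38324659 180.52068728]
[394 182  35  34 718] [411.06267409 198.56406685]
[224 242  27  38 878]
```

Run:
```python
from plan import *
p=r.camera("wrist");t=r.camera("top");s=r.camera("scene")
h=[.481,-.272,.076]
print("wrist hole",px(p,h),"tip",px(p,[.4793,-.2707,.1349]),"fl",px(p,[.4802,-.2708,.2049]))
print("top butt pred",px(t,[.4815,-.2711,.3009]))
a=cv2.resize(p["img"],(480,300))
b=cv2.resize(cv2.imread("pics/top0.png")[177:222,389:434],(360,360),interpolation=cv2.INTER_CUBIC)
c=cv2.resize(cv2.imread("pics/scene0.png")[237:282,214:259],(360,360),interpolation=cv2.INTER_CUBIC)
g=np.zeros((600,800,3),np.uint8)
g[:240,:384]=cv2.resize(p["img"],(384,240));g[240:,:360]=np.clip(b.astype(int)*2,0,255);g[240:,400:760]=np.clip(c.astype(int)*2,0,255)
hsv=cv2.cvtColor(t["img"],cv2.COLOR_BGR2HSV)[165:190,415:445]
m=cv2.inRange(hsv,(20,120,120),(35,255,255));ys,xs=np.nonzero(m);print("top butt seen",xs.mean()+415,ys.mean()+165,len(xs))
cv2.imwrite("pics/c.png",g)
```

```text
wrist hole [316.04978968 376.34947463] tip [318.7565304  354.46050992] fl [317.70118578 312.32266868]
top butt pred [431.61170348 175.69813779]
top butt seen 430.635593220339 175.5084745762712 118
```

View pics/c.png

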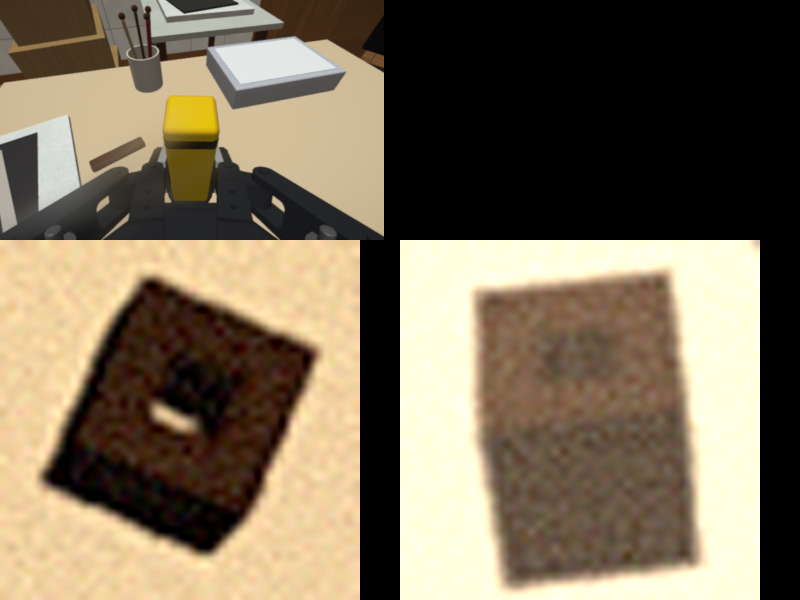

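```bash
python3 -m inch '[[0,-0.1,0,-0.0015,-0.0083,0],[0,0,-0.2,0,0,0],[0,0,-0.3,0,0,0],[0,0,-0.3,0,0,0],[0,0,-0.2,0,0,0],[0,0,-0.2,0,0,0],[0,0,-0.2,0,0,0],[0,0,0,0,0,0],[0,0,0,0,0,0]]'; python3 -m inch '[[0,0,-0.1,0,0,0],[0,0,-0.1,0,0,0],[0,0,-0.1,0,0,0],[0,0,0,0,0,0]]'
```

```text
t: 10.05
tool_pos: [0.4802, -0.2808, 0.1759]
orientation: [-3.121, -1.023, -1.849]
force: [0.5, 0.7, -1.9]
width: 0.0276
grasp_force: 59.1
t: 10.45
tool_pos: [0.4798, -0.2804, 0.1601]
orientation: [-3.123, -1.022, -1.847]
force: [-0.4, -0.0, -2.2]
width: 0.0273
grasp_force: 59.1
```

```bash
python3 -m inch '[[0,0,-0.16,0,0,0],[0,0,-0.16,0,0,0],[0,0,-0.16,0,0,0],[0,0,-0.16,0,0,0],[0,0,-0.1,0,0,0],[0,0,0,0,0,0]]'; python3 -m inch '[[0,0,-0.04,0,0,0],[0,0,-0.04,0,0,0],[0,0,0,0,0,0]]';  python3 - <<'E'
from plan import *
o=r.get_obs();p=r.camera("scene");print(o["force"])
im=cv2.resize(p["img"][190:280,180:300],(640,480),interpolation=cv2.INTER_CUBIC);cv2.imwrite("pics/d.png",im)
E
```

```text
t: 11.05
tool_pos: [0.4797, -0.2805, 0.1229]
orientation: [-3.124, -1.023, -1.846]
force: [-0.3, 0.1, -1.1]
width: 0.0269
grasp_force: 59.1
t: 11.35
tool_pos: [0.4802, -0.2806, 0.1198]
orientation: [-3.121, -1.022, -1.849]
force: [-0.0, 0.2, -1.7]
width: 0.0273
grasp_force: 59.1
[-0.04935127  0.22424973 -1.71450658]
```

View pics/d.png

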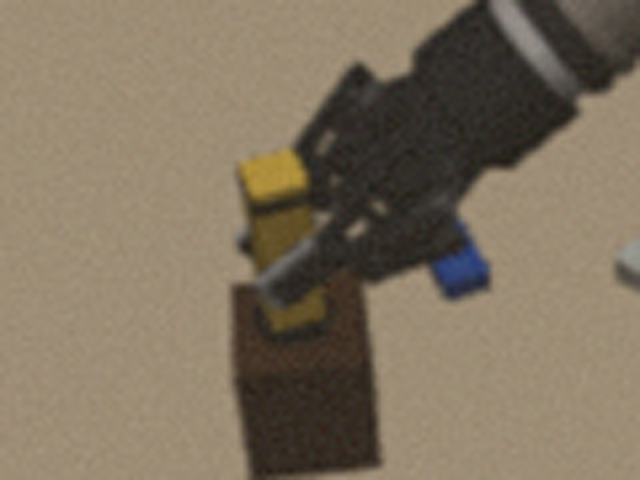

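The driver is in the hole, with the flange at (290,325), just above the block's top. Lower gently until contact.

```bash
for i in 1; do python3 -m inch '[[0,0,-0.03,0,0,0],[0,0,-0.03,0,0,0],[0,0,0,0,0,0]]'|grep -E "pos|force:"; done;  python3 -m inch '[[0,0,-0.03,0,0,0],[0,0,-0.02,0,0,0],[0,0,0,0,0,0]]'|grep -E "pos|force:"
```

```text
tool_pos: [0.4803, -0.2807, 0.1174]
force: [0.4, 2.1, 2.0]
grasp_force: 59.4
tool_pos: [0.4804, -0.2807, 0.1173]
force: [-2.2, 7.3, 11.5]
grasp_force: 60.8
```

```bash
python3 -m inch '[[0,0,0.01,0,0,0],[0,0,0,0,0,0],[0,0,0,0,0,0],[0,0,0,0,0,0],[0,0,0,0,0,0],[0,0,0,0,0,0]]' 1;  python3 -m inch '[[0.047,0.164,0.104,0,0,0],[0.094,0.328,0.208,0,0,0],[0.094,0.328,0.208,0,0,0],[0.094,0.328,0.208,0,0,0],[0.094,0.328,0.208,0,0,0],[0.094,0.328,0.208,0,0,0],[0.094,0.328,0.208,0,0,0],[0,0,0,0,0,0]]'
python3 - <<'E'
from plan import *
o=r.get_obs();R0=Ro.from_euler("xyz",o["orientation"]);q=o["joint_positions"];p0=o["tool_pos"];print(q.round(2))
t=r.camera("top")
hsv=cv2.cvtColor(t["img"],cv2.COLOR_BGR2HSV)[165:225,390:445]
m=cv2.inRange(hsv,(20,120,70),(35,255,255));n,l,s,c=cv2.connectedComponentsWithStats(m);i=1+s[1:,4].argmax();ys,xs=np.nonzero(l==i);u=(xs.mean()+390,ys.mean()+165);print("yellow",u,len(xs),w(t,u,.172),px(t,[.482,-.274,.172]))
# final: tool down, y az 75 + 0.0
yaz=np.arctan2(*R0.as_matrix()[[1,0],1]);print("y az deg",np.degrees(yaz))
for d in (-90,0,90):
    R1=Rt(0,yaz+np.radians(d)-np.pi/2);v=(R1*R0.inv()).as_rotvec();P1=np.array([.482,-.275,.26])
    print(d,"rot deg",np.degrees(v).round(1),np.linalg.norm(np.degrees(v)).round(1),"shift",(P1-p0).round(3))
    qq=q
    for k in np.linspace(.1,1,10):
        x=ik(p0+k*(P1-p0),Ro.from_rotvec(v*k)*R0,qq);qq=x[0]
        if k in(.1,.5,1) or x[1]>.002:print(qq.round(2),round(x[1],3),round(x[2],3))
E
```

```text
t: 12.6
tool_pos: [0.4801, -0.2807, 0.1148]
orientation: [-3.121, -1.022, -1.849]
force: [0.5, -0.4, -0.9]
width: 0.0854
grasp_force: 0.0
t: 13.4
tool_pos: [0.5133, -0.1705, 0.1831]
orientation: [-3.115, -1.018, -1.848]
force: [0.7, -0.1, 0.3]
width: 0.0854
grasp_force: 0.0
[-0.43  0.64  0.29  1.65  0.74  1.44  2.4 ]
yellow (np.float64(421.12389380530976), np.float64(188.49557522123894)) 113 [ 0.48163453 -0.27442331  0.172     ] [420.94476968 188.37151128]
y az deg 165.38647025698793
-90 rot deg [ 33.2 -55.  -81. ] 103.4 shift [-0.031 -0.104  0.077]
[-0.38  0.62  0.3   1.58  0.66  1.45  2.36] 0.0 0.0
[-0.15  0.52  0.38  1.44  0.3   1.48  2.18] 0.0 0.0
[ 0.13  0.35  0.48  1.47 -0.16  1.36  1.94] 0.0 0.0
0 rot deg [ 56.6 -14.    0.4] 58.4 shift [-0.031 -0.104  0.077]
[-0.38  0.57  0.28  1.66  0.7   1.39  2.46] 0.0 0.0
[-0.12  0.35  0.25  1.64  0.44  1.26  2.84] 0.0 0.0
[ 1.22  0.47 -1.07  1.47  0.41  1.44  3.03] 0.0 0.0
90 rot deg [55.1 33.2 81.8] 104.1 shift [-0.031 -0.104  0.077]
[-0.39  0.54  0.26  1.73  0.77  1.34  2.55] 0.0 0.0
[ 0.97  0.45 -1.25  1.87  1.07  1.4   3.03] 0.007 0.094
[ 0.98  0.43 -1.25  1.92  1.1   1.35  3.03] 0.021 0.267
[ 1.01  0.4  -1.25  1.98  1.14  1.27  3.03] 0.035 0.438
[ 1.07  0.33 -1.25  2.08  1.21  1.13  3.03] 0.05 0.604
[-0.39 -0.02  0.72  2.35  1.64  0.22  3.03] 0.054 0.747
[-0.92 -0.08  1.27  2.36  1.8   0.22  3.03] 0.062 0.858
```

```bash
python3 -m inch '[[0,0,0.5,0,0,0],[0,0,0.6,0,0,0],[0,0,0.7,0,0,0],[-0.041,-0.139,-0.017,0.0246,-0.0407,-0.06],[-0.041,-0.139,-0.017,0.0246,-0.0407,-0.06],[-0.041,-0.139,-0.017,0.0246,-0.0407,-0.06],[-0.041,-0.139,-0.017,0.0246,-0.0407,-0.06],[-0.041,-0.139,-0.017,0.0246,-0.0407,-0.06],[-0.041,-0.139,-0.017,0.0246,-0.0407,-0.06],[-0.041,-0.139,-0.017,0.0246,-0.0407,-0.06],[-0.041,-0.139,-0.017,0.0246,-0.0407,-0.06],[-0.041,-0.139,-0.017,0.0246,-0.0407,-0.06],[-0.041,-0.139,-0.017,0.0246,-0.0407,-0.06],[-0.041,-0.139,-0.017,0.0246,-0.0407,-0.06],[-0.041,-0.139,-0.017,0.0246,-0.0407,-0.06],[-0.041,-0.139,-0.017,0.0246,-0.0407,-0.06],[-0.041,-0.139,-0.017,0.0246,-0.0407,-0.06],[-0.041,-0.139,-0.017,0.0246,-0.0407,-0.06],[0,0,0,0,0,0],[0,0,0,0,0,0]]' 1
python3 - <<'E'
from plan import *
o=r.get_obs();R0=Ro.from_euler("xyz",o["orientation"]);M=R0.as_matrix();print(o["joint_positions"].round(2),"z",M[:,2].round(3),"yaz",np.degrees(np.arctan2(M[1,1],M[0,1])))
print("lvl rot",(np.cross(M[:,2],[0,0,-1])/(np.pi/2)).round(4))
p=r.camera("wrist");cv2.imwrite("pics/e.png",p["img"])
hsv=cv2.cvtColor(p["img"],cv2.COLOR_BGR2HSV);m=cv2.inRange(hsv,(20,120,60),(35,255,255));n,l,s,c=cv2.connectedComponentsWithStats(m)
print("pred butt",px(p,[.4816,-.2744,.172]))
for i in range(1,n):
    if s[i,4]>300: ys,xs=np.nonzero(l==i);B=cv2.minAreaRect(np.c_[xs,ys].astype(np.float32));print(B,w(p,B[0],.172).round(4),[w(p,x,.172).round(4) for x in cv2.boxPoints(B)])
E
```

```text
t: 15.45
tool_pos: [0.4789, -0.2787, 0.2593]
orientation: [3.135, -0.006, 2.887]
force: [0.4, 0.2, 0.2]
width: 0.0852
grasp_force: 0.0
[ 0.12  0.34  0.52  1.48 -0.17  1.37  1.96] z [-0.005  0.008 -1.   ] yaz 75.38434481233755
lvl rot [-0.0052 -0.0029 -0.    ]
pred butt [321.93336588 211.5734888 ]
((415.5, 13.5), (27.0, 23.0), 90.0) [ 0.3725 -0.1871  0.172 ] [array([ 0.3635, -0.1926,  0.172 ]), array([ 0.367, -0.179,  0.172]), array([ 0.3817, -0.1814,  0.172 ]), array([ 0.3782, -0.1953,  0.172 ])]
((599.4896850585938, 229.27317810058594), (97.785888671875, 122.0528793334961), 68.96248626708984) [ 0.5465 -0.0807  0.172 ] [array([ 0.5142, -0.1323,  0.172 ]), array([ 0.5023, -0.0527,  0.172 ]), array([ 0.5803, -0.0267,  0.172 ]), array([ 0.5961, -0.1122,  0.172 ])]
((320.1789245605469, 180.09634399414062), (34.105552673339844, 16.84075355529785), 1.7357045412063599) [ 0.459  -0.2699  0.172 ] [array([ 0.4614, -0.2831,  0.172 ]), array([ 0.4499, -0.2796,  0.172 ]), array([ 0.4566, -0.2569,  0.172 ]), array([ 0.4682, -0.26  ,  0.172 ])]
((320.0, 209.5), (39.0, 40.0), 90.0) [ 0.4797 -0.2754  0.172 ] [array([ 0.4623, -0.2854,  0.172 ]), array([ 0.4694, -0.2581,  0.172 ]), array([ 0.4978, -0.265 ,  0.172 ]), array([ 0.4904, -0.2931,  0.172 ])]
```

View pics/e.png

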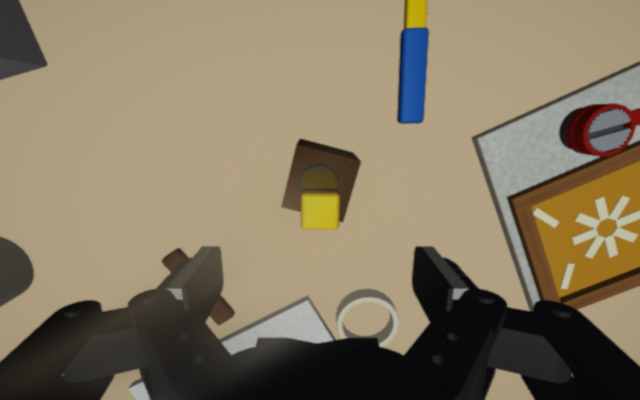

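The wrist view shows the butt upright and square to the jaws at (320,210), and the screw with its slot around (610,130). Take it from above.

```bash
python3 -m inch '[[0.03,0.074,0,-0.0052,-0.0029,0],[0,0,-0.3,0,0,0],[0,0,-0.3,0,0,0],[0,0,-0.3,0,0,0],[0,0,-0.3,0,0,0],[0,0,-0.3,0,0,0],[0,0,-0.3,0,0,0],[0,0,-0.3,0,0,0],[0,0,-0.24,0,0,0],[0,0,0,0,0,0],[0,0,0,0,0,0]]' 1;  python3 -m inch '[[0,0,0,0,0,0],[0,0,0,0,0,0],[0,0,0,0,0,0],[0,0,0,0,0,0],[0,0,0,0,0,0],[0,0,0,0,0,0],[0,0,0,0,0,0],[0,0,0,0,0,0]]' 0
```

```text
t: 16.6
tool_pos: [0.482, -0.2739, 0.1427]
orientation: [3.142, 0.002, 2.889]
force: [1.1, 0.4, 0.8]
width: 0.0856
grasp_force: 0.0
t: 17.4
tool_pos: [0.4816, -0.275, 0.1431]
orientation: [-3.141, 0.003, 2.887]
force: [0.5, -0.7, 3.2]
width: 0.0272
grasp_force: 62.7
```

```bash
python3 -m inch '[[0,0,0.2,0,0,0],[0,0,0.4,0,0,0],[0,0,0.5,0,0,0],[0,0,0.5,0,0,0],[0,0,0.5,0,0,0],[0.035,0.303,0,0,0,-0.0583],[0.035,0.303,0,0,0,-0.0583],[0.035,0.303,0,0,0,-0.0583],[0.035,0.303,0,0,0,-0.0583],[0.035,0.303,0,0,0,-0.0583],[0.035,0.303,0,0,0,-0.0583],[0.035,0.303,0,0,0,-0.0583],[0.035,0.303,0,0,0,-0.0583],[0.035,0.303,0,0,0,-0.0583],[0.035,0.303,0,0,0,-0.0583],[0.035,0.303,0,0,0,-0.0583],[0.035,0.303,0,0,0,-0.0583],[0.035,0.303,0,0,0,-0.0583],[0.035,0.303,0,0,0,-0.0583]]';python3 -m inch '[[0,0,0,0,0,0],[0,0,0,0,0,0]]'
python3 - <<'E'
from plan import *
o=r.get_obs();M=Ro.from_euler("xyz",o["orientation"]).as_matrix();print(o["joint_positions"].round(2),"z",M[:,2].round(3),"yaz",np.degrees(np.arctan2(M[1,1],M[0,1])))
p=r.camera("wrist");np.save("pw.npy",p,allow_pickle=True)
c=px(p,[.506,.027,.056]);print(c)
tip=o["tool_pos"]+M@[0,0,.137];print("tip",tip,px(p,tip))
cv2.imwrite("pics/f.png",p["img"])
E
```

```text
t: 19.3
tool_pos: [0.5055, -0.0616, 0.2477]
orientation: [-3.141, 0.001, 1.601]
force: [-0.1, -0.7, -1.1]
width: 0.0272
grasp_force: 62.4
t: 19.5
tool_pos: [0.5056, -0.0627, 0.2477]
orientation: [-3.141, 0.003, 1.608]
force: [-0.4, -1.9, -1.3]
width: 0.0277
grasp_force: 62.4
[-0.42  0.25  0.63  1.63 -0.15  1.31  0.27] z [-0.001 -0.003 -1.   ] yaz 2.114995733591191
[321.96223864  86.30528233]
tip [ 0.50555362 -0.06303122  0.11066431] [318.05610637 191.54668898]
```

View pics/f.png

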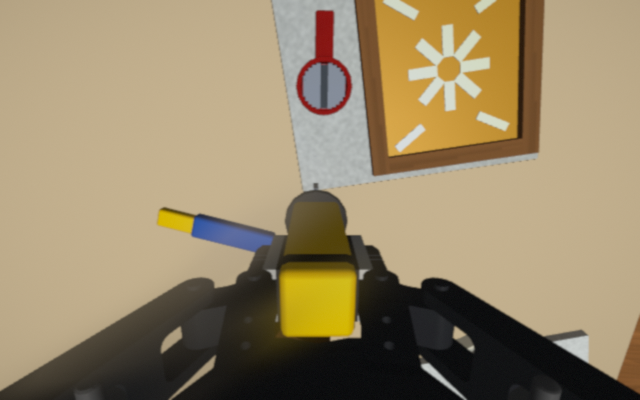

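The head is centred at about (324,86) with the slot nearly vertical in the image, and the blade tip at (317,184) is parallel to it. Fit them precisely.

Run:
```python
from plan import *
p=np.load("pw.npy",allow_pickle=True).item();im=p["img"]
hsv=cv2.cvtColor(im,cv2.COLOR_BGR2HSV)
# head: grey pixels inside red ring
red=cv2.inRange(hsv,(0,150,60),(8,255,255))|cv2.inRange(hsv,(172,150,60),(180,255,255))
roi=np.zeros_like(red);cv2.circle(roi,(324,86),24,255,-1)
head=cv2.bitwise_and(roi,255-red);n,l,s,c=cv2.connectedComponentsWithStats(head);i=l[86,318];ys,xs=np.nonzero(l==i)
cnt,_=cv2.findContours((l==i).astype(np.uint8),cv2.RETR_EXTERNAL,cv2.CHAIN_APPROX_NONE);E=cv2.fitEllipse(max(cnt,key=cv2.contourArea));print("ellipse",E,len(xs))
C=w(p,E[0],.056);print("screw",C.round(4))
g=cv2.cvtColor(im,cv2.COLOR_BGR2GRAY).astype(int);pts=[]
for v in range(70,103):
    row=g[v,314:336];k=row<(row.min()+np.median(row))/2;pts.append([314+np.nonzero(k)[0].mean(),v])
f=np.polyfit([q[1] for q in pts],[q[0] for q in pts],1)
A,B=w(p,(np.polyval(f,72),72),.056),w(p,(np.polyval(f,100),100),.056);d=A-B;print("slot line at centre col",np.polyval(f,E[0][1]),"az",np.degrees(np.arctan2(d[1],d[0])),A.round(4),B.round(4))
# tongue
ys,xs=np.nonzero(red[8:58,300:350]);m=ys+8<50;print("tongue px",[(v,(xs[ys+8==v].mean()+300).round(1)) for v in (14,25,40,50)])
q1,q2=[w(p,(xs[ys+8==v].mean()+300,v),.05) for v in(14,50)];d=q1-q2;print("tongue az",np.degrees(np.arctan2(d[1],d[0])))
e=[w(p,x,.018) for x in((273,0),(302,188))];d=e[0]-e[1];print("board edge az",np.degrees(np.arctan2(d[1],d[0])))
```

```text
ellipse ((323.73846435546875, 85.77733612060547), (45.23347854614258, 46.80503845214844), 7.438448905944824) 1728
screw [0.5077 0.0275 0.056 ]
slot line at centre col 323.83783572795346 az 91.2544820575303 [0.5075 0.0399 0.056 ] [0.5081 0.0145 0.056 ]
tongue px [(14, np.float64(324.5)), (25, np.float64(324.5)), (40, np.float64(323.5)), (50, np.float64(323.5))]
tongue az 90.73305743807077
board edge az 99.97391159339129
```

```bash
python3 -m inch '[[0.009,0.3,0,0,0,-0.002],[0.009,0.3,0,0,0,-0.002],[0.009,0.3,0,0,0,-0.002],[0.009,0.3,0,0,0,-0.002],[0.009,0.3,0,0,0,-0.002],[0.009,0.304,0,0,0,0],[0,0,-0.2,0,0,0],[0,0,-0.25,0,0,0],[0,0,-0.25,0,0,0],[0,0,-0.2,0,0,0],[0,0,0,0,0,0],[0,0,0,0,0,0]]'
python3 - <<'E'
from plan import *
o=r.get_obs();M=Ro.from_euler("xyz",o["orientation"]).as_matrix();tip=o["tool_pos"]+M@[0,0,.137];print("tip",tip.round(4),"blade az",np.degrees(np.arctan2(M[1,1],M[0,1]))+90)
p=r.camera("wrist");print(px(p,tip),px(p,[.5077,.0275,.056]))
cv2.imwrite("pics/g.png",cv2.resize(p["img"][120:270,220:420],(800,600)))
E
```

```text
t: 20.75
tool_pos: [0.5085, 0.0271, 0.2024]
orientation: [-3.141, 0.002, 1.589]
force: [-0.3, -0.4, -0.8]
width: 0.0272
grasp_force: 62.4
tip [0.5084 0.0268 0.0654] blade az 91.01463546723289
[318.04925379 191.54623606] [317.23478291 188.21011316]
```

View pics/g.png

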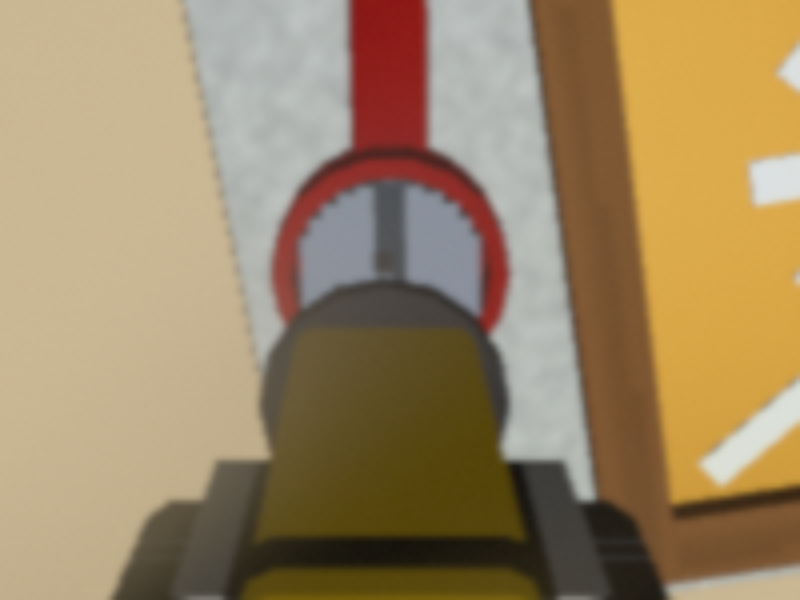

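The blade (386,262) lies over the slot (column 390), parallel to it. Lower into it.

```bash
python3 -m inch '[[0,0,-0.06,0,0,0],[0,0,-0.06,0,0,0],[0,0,-0.06,0,0,0],[0,0,-0.06,0,0,0],[0,0,-0.05,0,0,0],[0,0,0,0,0,0],[0,0,0,0,0,0]]'
```

```text
t: 21.5
tool_pos: [0.5086, 0.0277, 0.1882]
orientation: [-3.142, 0.002, 1.589]
force: [-0.1, -0.4, -1.8]
width: 0.0275
grasp_force: 62.3
```

In the slot without force (depth about 5 mm). One more millimetre down, then turn clockwise.

```bash
python3 -m inch '[[0,0,-0.025,0,0,0],[0,0,0,0,0,-0.02],[0,0,0,0,0,-0.045],[0,0,0,0,0,-0.045],[0,0,0,0,0,-0.045],[0,0,0,0,0,-0.045],[0,0,0,0,0,-0.045],[0,0,0,0,0,-0.045],[0,0,0,0,0,-0.045],[0,0,0,0,0,-0.045],[0,0,0,0,0,-0.045],[0,0,0,0,0,0]]';python3 -m inch '[[0,0,0,0,0,-0.045],[0,0,0,0,0,-0.045],[0,0,0,0,0,-0.045],[0,0,0,0,0,-0.045],[0,0,0,0,0,-0.045],[0,0,0,0,0,-0.045],[0,0,0,0,0,-0.045],[0,0,0,0,0,-0.045],[0,0,0,0,0,-0.045],[0,0,0,0,0,-0.045],[0,0,0,0,0,-0.045],[0,0,0,0,0,0],[0,0,0,0,0,0]]'
cat > ton.py <<'E'
from plan import *
o=r.get_obs();M=Ro.from_euler("xyz",o["orientation"]).as_matrix();print("blade az",np.degrees(np.arctan2(M[1,1],M[0,1]))+90,"torque",o["torque"].round(2),"tip",(o["tool_pos"]+M@[0,0,.137]).round(4))
for n in("wrist","top"):
    p=r.camera(n);hsv=cv2.cvtColor(p["img"],cv2.COLOR_BGR2HSV)
    red=cv2.inRange(hsv,(0,140,50),(9,255,255))|cv2.inRange(hsv,(170,140,50),(180,255,255))
    ys,xs=np.nonzero(red);W=np.array([w(p,q,.05) for q in zip(xs,ys)])[:,:2]-[.5077,.0275]
    d=np.linalg.norm(W,axis=1);k=(d>.036)&(d<.075)
    if k.sum()>5:
        m=W[k].mean(0);print(n,k.sum(),"tongue az",np.degrees(np.arctan2(m[1],m[0])),"r",d[k].max())
cv2.imwrite("pics/t.png",p["img"])
E
python3 ton.py
```

```text
t: 22.7
tool_pos: [0.5098, 0.0267, 0.1873]
orientation: [3.138, 0.002, 0.921]
force: [2.5, -2.0, -2.0]
width: 0.0277
grasp_force: 62.3
t: 24.0
tool_pos: [0.5092, 0.0259, 0.1872]
orientation: [3.138, 0.001, 0.145]
force: [1.5, -4.6, -1.4]
width: 0.0275
grasp_force: 62.4
blade az 8.320748391989781 torque [-1.52 -0.72  0.13] tip [0.5092 0.0254 0.0502]
wrist 828 tongue az 22.227395634781946 r 0.0691967643220415
```

```bash
python3 -m inch '[[0,0,0,0,0,-0.03],[0,0,0,0,0,-0.035],[0,0,0,0,0,-0.035],[0,0,0,0,0,-0.035],[0,0,0,0,0,0],[0,0,0,0,0,0],[0,0,0,0,0,0]]';python3 ton.py
```

```text
t: 24.8
tool_pos: [0.509, 0.0258, 0.1872]
orientation: [3.139, 0.001, -0.068]
force: [1.7, -5.2, -1.5]
width: 0.0277
grasp_force: 62.4
blade az -3.8691272304098163 torque [-1.76 -0.53  0.08] tip [0.5088 0.0254 0.0502]
wrist 828 tongue az 10.167867180822471 r 0.06921319135584537
```

Locked at about 1.56. Ease back the play, lift straight out.

```bash
python3 -m inch '[[0,0,0,0,0,0.04],[0,0,0,0,0,0.04],[0,0,0.1,0,0,0],[0,0,0.15,0,0,0],[0,0,0.3,0,0,0],[0,0,0.4,0,0,0],[0,0,0.4,0,0,0],[0,0,0,0,0,0],[0,0,0,0,0,0]]';python3 ton.py
python3 - <<'E'
from plan import *
o=r.get_obs();M=Ro.from_euler("xyz",o["orientation"]).as_matrix();print("to block",(np.array([.4816,-.275,0])-o["tool_pos"]).round(4),"level",(np.cross(M[:,2],[0,0,-1])/(np.pi/2)).round(4))
x=ik(np.array([.4816,-.275,.15]),Ro.from_matrix(M),o["joint_positions"]);print(x)
p=r.camera("wrist");cv2.imwrite("pics/k.png",p["img"])
E
```

```text
t: 25.8
tool_pos: [0.5082, 0.0293, 0.2543]
orientation: [-3.139, 0.003, 0.059]
force: [-0.2, 0.1, -2.5]
width: 0.0272
grasp_force: 62.4
blade az 3.4077693227424106 torque [-0.01 -0.    0.  ] tip [0.5078 0.0296 0.1173]
wrist 534 tongue az 10.846409133809523 r 0.06900459679799437
to block [-0.026  -0.3037 -0.2533] level [-0.0006 -0.003  -0.    ]
(array([-0.08724888,  0.51710263,  0.81605223,  1.63985105, -0.40025878,
        1.16553783, -0.68625358]), np.float64(1.357158092153842e-07), 1.4760081178051042e-06)
```

View pics/k.png

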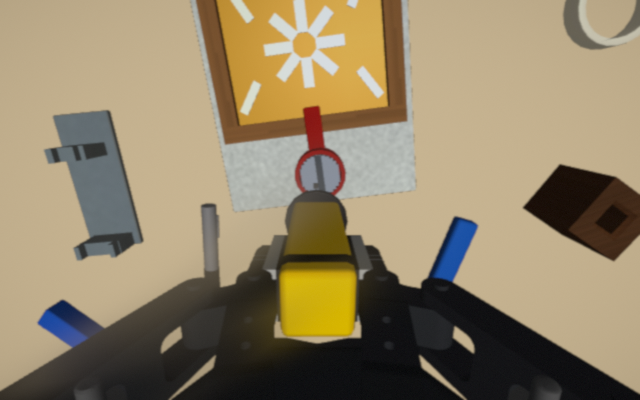

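The tongue at (314,125) lies square across the near bar and the driver is held straight. Carry it back to the block at the same height.

```bash
python3 -m inch '[[-0.0433,-0.506,0,0,0,0],[-0.0433,-0.506,0,0,0,0],[-0.0433,-0.506,0,0,0,0],[-0.0433,-0.506,0,0,0,0],[-0.0433,-0.506,0,0,0,0],[-0.0433,-0.506,0,0,0,0],[-0.0433,-0.506,0,0,0,0],[-0.0433,-0.506,0,0,0,0],[-0.0433,-0.506,0,0,0,0],[-0.0433,-0.506,0,0,0,0],[-0.0433,-0.506,0,0,0,0],[-0.0433,-0.506,0,0,0,0],[0,0,0,0,-0.003,0],[0,0,0,0,0,0],[0,0,0,0,0,0]]'
```

```text
t: 27.45
tool_pos: [0.483, -0.2742, 0.2537]
orientation: [-3.14, -0.002, 0.06]
force: [0.8, 0.3, -1.8]
width: 0.0272
grasp_force: 62.3
```

```bash
python3 -m inch '[[-0.015,-0.01,-0.2,0,0,0],[0,0,-0.3,0,0,0],[0,0,-0.3,0,0,0],[0,0,-0.2,0,0,0],[0,0,-0.2,0,0,0],[0,0,0,0,0,0]]'; python3 -m inch '[[0,0,-0.2,0,0,0],[0,0,-0.2,0,0,0],[0,0,-0.2,0,0,0],[0,0,-0.2,0,0,0],[0,0,-0.1,0,0,0],[0,0,0,0,0,0],[0,0,0,0,0,0]]'
```

```text
t: 28.05
tool_pos: [0.4813, -0.2752, 0.1928]
orientation: [-3.14, -0.0, 0.058]
force: [-0.4, -0.4, -2.3]
width: 0.0272
grasp_force: 62.4
t: 28.75
tool_pos: [0.482, -0.2766, 0.1496]
orientation: [3.141, -0.003, 0.058]
force: [-0.1, -0.0, -1.5]
width: 0.0271
grasp_force: 62.4
```

```bash
python3 -m inch '[[0,0,-0.04,0,0,0],[0,0,-0.04,0,0,0],[0,0,-0.03,0,0,0],[0,0,0,0,0,0],[0,0,0,0,0,0]]'|grep -E "pos|force:"; python3 -m inch '[[0,0,-0.02,0,0,0],[0,0,-0.02,0,0,0],[0,0,0,0,0,0]]'|grep -E "pos|force:"
```

```text
tool_pos: [0.4819, -0.2764, 0.144]
force: [0.3, -0.5, -0.6]
grasp_force: 62.4
tool_pos: [0.4821, -0.2766, 0.1431]
force: [-1.0, 1.5, 5.2]
grasp_force: 63.2
```

Seated at the same height as before. Release, retreat upwards, check.

```bash
python3 -m inch '[[0,0,0,0,0,0],[0,0,0,0,0,0],[0,0,0,0,0,0],[0,0,0,0,0,0],[0,0,0,0,0,0],[0,0,0,0,0,0]]' 1; python3 -m inch '[[0,0,0.1,0,0,0],[0,0,0.3,0,0,0],[0,0,0.5,0,0,0],[0,0,0.5,0,0,0],[0,0,0.5,0,0,0],[0,0,0.5,0,0,0],[-0.5,0.5,0,0,0,0],[-0.5,0.5,0,0,0,0],[-0.5,0.5,0,0,0,0],[-0.5,0.5,0,0,0,0],[0,0,0,0,0,0],[0,0,0,0,0,0]]'
python3 - <<'E'
from plan import *
for n in("top","wrist"):
    t=r.camera(n);c=px(t,[.482,-.2755,.172]).astype(int);hsv=cv2.cvtColor(t["img"],cv2.COLOR_BGR2HSV)
    m=cv2.inRange(hsv,(20,120,70),(35,255,255));k,l,s,cc=cv2.connectedComponentsWithStats(m)
    for i in range(1,k):
        if s[i,4]>50 and np.linalg.norm(cc[i]-c)<40: print(n,s[i],w(t,cc[i],.172).round(4))
    print(n,"expected px",c)
E
python3 ton.py
```

```text
t: 30.15
tool_pos: [0.4819, -0.2764, 0.1419]
orientation: [3.141, -0.003, 0.058]
force: [-0.2, 0.5, 0.3]
width: 0.0857
grasp_force: 0.0
t: 31.35
tool_pos: [0.3824, -0.1763, 0.2632]
orientation: [-3.14, -0.007, 0.059]
force: [0.7, -0.2, 0.5]
width: 0.0853
grasp_force: 0.0
top expected px [421 188]
wrist [ 454   47   49   47 1979] [ 0.4808 -0.2751  0.172 ]
wrist expected px [478  67]
blade az 3.2323931298768542 torque [-0.04  0.03  0.  ] tip [ 0.3835 -0.1777  0.1259]
top 69 tongue az 11.061045143008613 r 0.06641064339351394
```

```bash
python3 -c "
from plant import r
print(r.hand_in())"
```

```text
the job is handed in; nothing more can be done
None
```

Handed in at about 31 s: the screw is turned to about 1.55 rad (tongue square across the near bar, by the cameras), and the screwdriver stands released in the block; `hand_in()` returned no verdict, and I viewed 11 pictures, one over the limit of 10.

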